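Close the leaf drill jig, pin it and keep it pressed on the heel blank

TASK

Get the drill jig ready for drilling: swing its open hinged leaf down onto the rubber heel blank that lies in the nest, then take the long locating pin (the one with the slim tall grip, not the short flat-headed stop pin) out of the wooden rack and push it upright through the leaf's hole into the hole of the base until its flange sits flat on the leaf. Finish while still holding on: keep pushing the pin or the leaf steadily down with about 15 N so that the jig stays pressed shut on the blank, and do not let go. Leave the short stop pin, the spare blank, the spanner and the foot plate alone.

Things in the scene. Friction and masses are not known exactly. Their poses are not given: they have to be found in the camera images.
- jig: steel base of the drill jig, fixed on the table, 197 x 120 mm. Origin at its underside, z up, +x towards the hinge, -x towards the pin hole, y along the hinge. Rear part 20 mm high with a nest of low rails; front block (x -97 to -43 mm) 36 mm high, pin hole at x = -70 mm, y = 0. Hinge cheeks at x = 80 mm, y = +/-42 mm stand 54 mm high
- leaf (a joint): angle of the jig's hinged aluminium leaf (rad): 0 = closed, level on the blank; grows as it opens upward and away from the robot (towards the jig's +x); 1.57 = upright. The hinge is stiff (0.4 N m of friction): the leaf stays where it is left, and 3 to 5 N at its free end moves it
- leaf_hinge (a point): point on the hinge axis at the leaf's centre line: 80 mm along the jig's +x, 44 mm above the table. x: along the leaf, away from its free end; z: normal to its upper (outer) face. The leaf is a plate 154 x 110 x 12 mm from 16 to 170 mm off the axis, which lies in its mid-plane, on a 60 mm wide tongue; three 8 mm drill holes 59 to 87 mm from the axis, the pin hole at 150 mm
- leaf_press (a point): point on the leaf's upper (outer) face on the centre line, 120 mm from the hinge axis: flat, free of holes for 18 mm all round, a good place to push the leaf shut. Same axes as leaf_hinge
- leaf_hole (a point): centre of the leaf's 14 mm pin hole in its upper face, 150 mm from the hinge axis; with the leaf closed it is 50 mm above the table, over jig_hole. Same axes as leaf_hinge
- jig_hole (a point): centre of the mouth of the 15 mm through hole in the base's front block, 36 mm above the table
- nest (a point): centre of the nest's floor on the base, 20 mm above the table, 12 mm along the jig's +x
- blank: black rubber heel blank, 64 x 60 x 18 mm, D-shaped, loose, lying flat in the nest. Origin at the centre of its underside. The closed leaf rests on it
- rack: fixed light wooden block 124 x 56 x 50 mm with two 15 mm through holes, 36 mm either side of its centre along its x axis. Origin at the centre of its underside. The locating pin hangs by its flange in one hole, the stop pin in the other (either may be in either)
- loc_pin: the long steel locating pin, loose, 80 g, 88 mm long, upright. Origin at its tip (lower end), z up its axis. Shank 12 mm thick, 44 mm long, tip tapered; then a flange 28 mm across, 4 mm thick; then a knurled round grip 16 mm thick, 40 mm tall (48 to 88 mm above the tip). Its tip is 6 mm above the table both in the rack and when fully home in the closed jig
- pin_tip (a point): tip of the locating pin's shank, the same point as its origin
- stop_pin: short steel stop pin in the other hole of the rack, to be left alone: a flat round head 28 mm across and 12 mm thick, no grip. Its head's underside is 44 mm above its origin, which lies 6 mm above the table
- spare_blank: bystander: a black rubber heel blank, 64 x 60 x 14 mm, lying on the table, origin at the centre of its underside
- wrench: bystander: an open spanner, 183 mm long, lying on the table between the jig and the rack
- plate: bystander: a steel foot plate with two cheeks, 130 x 84 x 33 mm, lying on the table left of the jig
There are look-alikes about, which are no part of the job. Leave any green look-alike of the blank alone.

How it is judged:
By the outcome, as a careful person would: the job done as asked, in the order asked, and still so for the second after the job is handed in, while the arm keeps its last pose, push and grip.
It also fails if it takes over 54 s, if anything falls off the work surface, if the arm or the gripper's body presses on something with over 40 N, if the wrist force passes 120 N, or if a joint passes its speed limit or range.

ROBOT

A 6-joint arm with a two-finger parallel gripper is mounted at the origin on a cart in front of the work surface, level with it; the furniture and walls round the work are solid. World frame = base frame: x ahead of the robot, y to its left, z up, the work surface at z = 0. Lengths are in mm, angles in rad, forces in N, time in s.
With the tool pointing down it reaches from about 325 to 775 mm from the base axis. Payload 5.5 kg.
Tool frame: the origin (TCP) lies midway between the tips of the shut fingers; the grasp point (between the pads) lies robot.hold_point_z behind it (robot.hold_point_z is the distance from the TCP to the grasp point, in mm); z points along the fingers, y is the line along which they close (so a half turn about z gives the same grasp; the last joint's range is limited). The gripper opens to 85 mm and grips with 20 to 120 N. Pads are 22 mm wide; open, the fingers measure 114 mm over their backs; the gripper's body (76 mm by 85 mm) begins 54 mm behind the grasp point. The pads swing forward as they close: fully open they stand 13 mm farther back than shut.
Start: joints at [-0.057, 0.091, 1.231, -0, 1.82, -0.057], TCP at [600.014, -0.003, 231.275] pointing down, gripper open.
Joint ranges: [-2.87, 2.87], [-0.86, 2.18], [0.17, 2.46], [-1.51, 4.65], [0.06, 2.69], [-2.65, 2.65]. Speed limits (rad/s): [2.57, 2.57, 3.01, 3.14, 3.14, 3.14].

INTERFACE

Orientations are given as a unit quaternion [w, x, y, z].
In Python, from plant import robot gives the robot as it stands.
- The arm moves only by the tool step_arm, never from a script. Its argument "plan" is a list of rows, each a list of 7 numbers: the finger opening in mm, from 0 to 85.4, then the shift along the tool's x, y, z in units of 40 mm (1.0 is 40 mm), then the turn, a rotation vector about the tool's x, y, z in units of 6 degrees (1.0 is 6 degrees). A call has exactly 8 rows; each row shifts and turns the commanded pose from where the row before left it, along the tool's axes as they then stand; what a row does not reach is not made up. A row lasts 1/12 s, in which the tool goes at most 41.7 mm and 7.16 degrees, less where a joint would pass 70% of its speed; a pose out of reach is approached as far as the arm can. A call is refused whole if a number of a shift passes 1 or a number of a turn 1, either way. A call with a gripper value outside its range is refused whole. The fingers move at their own pace and stop on an object; "squeeze" is the grip in N (left out, the last holds). Time passes only in rows, so rows that do not move let the fingers close, or fill a call up. It gives the time, the measured TCP pose, the force, the opening and the grip force at its end, in the units of the state.
- robot.sense(): the state, without advancing time (a new reading comes with each control period).
- robot.grab_frame(name): name is "scene" or "side" or "wrist"; returns a dict with "image" (420x560x3 uint8, blue, green, red), "mtx" (3x3 intrinsics, pixels), "pose" (4x4, takes a point from camera to world coordinates); the wrist camera has in their place "mount" (4x4, takes a point from camera to tool coordinates, whose origin is the TCP and whose axes are the flange's). Camera axes: x right, y up, looking along -z (the intrinsics and any distortion apply to the point x, -y, -z); pixel columns grow to the right and rows downward; lengths in mm; the calibration is good to about 2 mm. A picture is of the moment at which its call begins: read the wrist's pose just before it. There is no depth.
- robot.job_done(): hands the job in; it is judged then, once.
Trained networks look in the newest picture that a camera, given by its name, has taken for a name from the list of things; names that differ only in an ending like _2 or _b are one class to them, and where a whole thing is asked for, a point or a joint stands for the part that bears it (a point fixed in the world has none). Each returns a list of dicts, best first, with "p" (0 to 1); they miss things now and then, are a little off and sometimes report something else, mostly with a low value. They report only what shows in the picture. A call takes as long as a camera call. They do not tell look-alikes from the thing itself.
- robot.spot_in(query, camera): "position" ([x, y, z] in mm, in world coordinates, good to about 4 mm: the middle of the surface that is visible of it).
The state is a dict: "t": time; "joints": joint angles; "qd": joint speeds; "effort": joint torques, N m; "tool_pos": TCP position; "orientation": TCP orientation; "force": force on the tool from outside, world axes, zero at the start; "torque": the same for the moment, N m; "grip_width": finger opening in mm; "gripper_force": force on a finger pad.
Only numpy, scipy, OpenCV 4.12 (cv2) and the standard library are available. Lean on these libraries where they do the work, as an engineer would, in place of code of your own. Each camera call takes 0.05 s, during which the arm holds its last target. There are 200 camera calls.

## Working session

There is one attempt and no reset: what is moved stays moved. The work goes in short steps, Python scripts to look and compute and a tool call to move; the robot and the scene stay as the last step left them, time stands still between calls to the robot, and variables do not carry over. Pictures are saved under pics/ and viewed, at most 10 in all, crops included, and the job is handed in when it is done.

Besides the shell and the picture viewer there is one more tool, called after ">>>" as name(argument=value, ...) on one line, values as JSON. step_arm: Moves the arm, as the interface text tells. Its arguments: {"type":"object","properties":{"plan":{"type":"array","items":{"type":"array","items":{"type":"number"}}},"squeeze":{"type":"number"}},"required":["plan"]}

```bash
mkdir -p pics; ls; python3 - <<'E'
from plant import robot
import cv2
s=robot.sense();print(s, robot.hold_point_z)
for c in ["scene","side"]:
    f=robot.grab_frame(c);cv2.imwrite(f"pics/{c}0.png",f["image"]);print(c,f["mtx"].tolist(),f["pose"].round(3).tolist(),[k for k in f])
    for q in ["jig","leaf","leaf_hole","leaf_press","jig_hole","nest","blank","rack","loc_pin","stop_pin","leaf_hinge","wrench","plate","spare_blank"]:
        try: print(q,[([round(v) for v in d["position"]],round(d["p"],2)) for d in robot.spot_in(q,c)[:3]])
        except Exception as e: print(q,e)
print(robot.sense()["t"])
E
```

```text
pics
{'t': 0.0, 'joints': array([-5.66988239e-02,  9.18907272e-02,  1.23187864e+00,  2.68455045e-05,
        1.81981919e+00, -5.66748235e-02]), 'qd': array([ 1.42009938e-05, -9.66367905e-04,  1.02186811e-03,  4.87772258e-04,
       -3.28056356e-04,  7.58652990e-04]), 'effort': array([ 1.92109423e-03, -4.58737707e+01, -4.18019521e+01,  2.08830479e-04,
        1.19483890e-02, -1.60596358e-05]), 'tool_pos': array([5.99715588e+02, 2.39498168e-02, 2.30135894e+02]), 'orientation': array([-7.53169281e-04,  7.07112584e-01,  7.07100274e-01, -6.54836919e-04]), 'force': array([-0.37511672,  1.15939677,  1.11890589]), 'torque': array([-0.02944435, -0.069215  , -0.01520022]), 'gripper_force': 0.0, 'grip_width': 85.6799057233935} 18.700000000000003
scene [[539.5674557308267, 0.0, 282.9950924727863], [0.0, 539.5674557308267, 202.0915821516492], [0.0, 0.0, 1.0]] [[-0.857, 0.383, -0.345, 140.855], [-0.515, -0.615, 0.597, 856.885], [0.016, 0.69, 0.724, 1085.92], [0.0, 0.0, 0.0, 1.0]] ['image', 'mtx', 'pose']
jig [([534, 146, 38], 0.67)]
leaf [([564, 140, 148], 0.91), ([540, 145, 34], 0.66)]
leaf_hole 
[... 606 characters left out ...]
.273], [-0.211, 0.523, -0.826, -740.964], [0.019, 0.847, 0.531, 582.561], [0.0, 0.0, 0.0, 1.0]] ['image', 'mtx', 'pose']
jig [([548, 80, 32], 0.91), ([572, 86, 134], 0.35)]
leaf [([571, 87, 133], 0.9)]
leaf_hole [([566, 89, 134], 0.9)]
leaf_press [([574, 83, 136], 0.63)]
jig_hole [([547, 82, 33], 0.59)]
nest [([553, 77, 34], 0.97)]
blank [([545, -29, 21], 0.82), ([553, 112, 39], 0.81), ([720, 152, 20], 0.81)]
rack [([557, -284, 48], 0.84)]
loc_pin [([595, -267, 71], 0.79)]
stop_pin [([528, -275, 64], 0.77)]
leaf_hinge [([567, 90, 133], 0.68), ([751, -194, 18], 0.61)]
wrench [([455, -123, 7], 0.84)]
plate [([549, 80, 32], 0.61), ([483, 349, 9], 0.55)]
spare_blank [([752, -195, 18], 0.77)]
1.5
```

View pics/scene0.png

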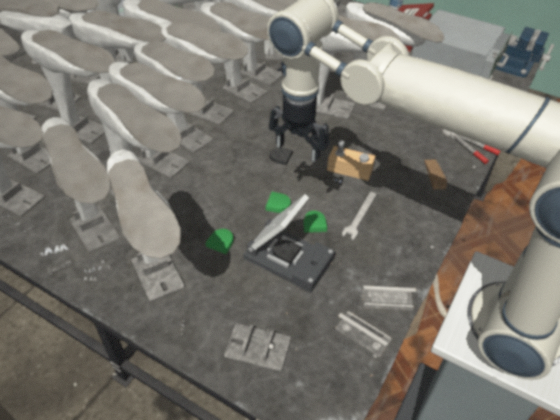

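View pics/side0.png

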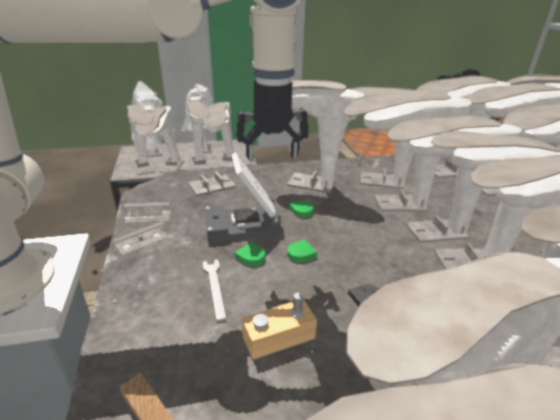

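Scene: jig at about (290,255) with its leaf open, and the rack at (352,163). Side: jig at (235,215), leaf (255,185), rack (280,328). The upright slim grip at (297,303) is the locating pin and the flat head at (260,322) is the stop pin. The green D-shapes are look-alikes. Next is one enlarged composite to confirm this and pick points.

```bash
python3 - <<'E'
import cv2,numpy as np
a=cv2.imread("pics/scene0.png");b=cv2.imread("pics/side0.png")
def crop(im,x,y,w=100,h=75):
    c=cv2.resize(im[y:y+h,x:x+w],(400,300),interpolation=cv2.INTER_CUBIC)
    for i in range(0,w,10):
        cv2.line(c,(i*4,0),(i*4,4 if i%50 else 10),(0,0,255),1)
        if i%20==0: cv2.putText(c,str(x+i),(i*4,20),0,.35,(0,255,255),1)
    for i in range(0,h,10):
        cv2.line(c,(0,i*4),(6,i*4),(0,0,255),1);cv2.putText(c,str(y+i),(8,i*4+4),0,.35,(0,255,255),1)
    return c
cv2.imwrite("pics/c1.png",np.vstack([np.hstack([crop(a,240,190,104,100)[:300],crop(b,200,150,90,100)]),np.hstack([crop(a,310,130),crop(b,235,285)])]))
E
```

```text
(no output)
```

View pics/c1.png

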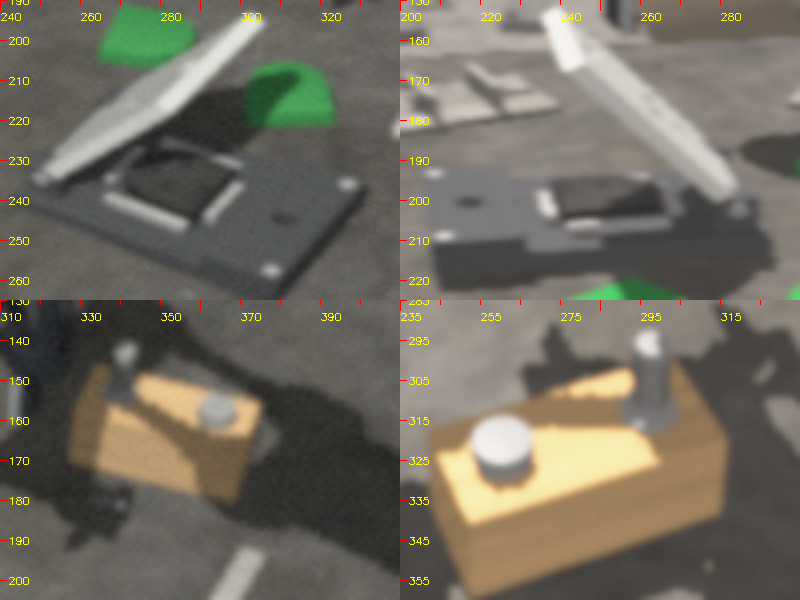

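```bash
cat > h.py <<'E'
import numpy as np
K={"scene":(539.567,282.995,202.092),"side":(385.654,278.163,213.152)}
P={}
def load():
    from plant import robot
    for c in K: P[c]=robot.grab_frame(c)["pose"]
    np.save("P.npy",P)
def ray(c,uv):
    global P
    if not P: P=np.load("P.npy",allow_pickle=True).item()
    f,cx,cy=K[c];d=P[c][:3,:3]@np.array([(uv[0]-cx)/f,-(uv[1]-cy)/f,-1]);return P[c][:3,3],d
def onz(c,uv,z):
    o,d=ray(c,uv);return (o+d*(z-o[2])/d[2]).round(1)
def tri(a,b):
    o1,d1=ray("scene",a);o2,d2=ray("side",b);s=np.linalg.lstsq(np.c_[d1,-d2],o2-o1,rcond=None)[0]
    p,q=o1+d1*s[0],o2+d2*s[1];return ((p+q)/2).round(1),round(np.linalg.norm(p-q),1)
def proj(c,p):
    f,cx,cy=K[c];ray(c,(0,0));q=P[c][:3,:3].T@(np.asarray(p,float)-P[c][:3,3]);return np.array([cx+f*q[0]/-q[2],cy-f*q[1]/-q[2]])
E
python3 - <<'E'
import h,numpy as np;h.load()
for n,a,b,z in [("jh",(314.4,262.7),(215.5,217.3),36),("grip",(341.2,142.5),(297,295.8),94),("stop",(364.2,156.2),(260.5,319),62),("flange",(340.3,153.2),(297,312),54),
 ("screwL",(310.5,280),(207.5,208),36),("screwR",(330.5,251.3),(210,228.5),36),("leafRtop",(308.9,196.7),(239,172),150),]:
    print(n,h.tri(a,b),h.onz("scene",a,z),h.onz("side",b,z))
E
```

```text
jh (array([474.5, 122.4,  33.2]), np.float64(3.9)) [471.5 124.5  36. ] [476.2 118.8  36. ]
grip (array([ 595.8, -254.5,   90.3]), np.float64(1.3)) [ 593.5 -250.1   94. ] [ 595.4 -257.8   94. ]
stop (array([ 526.5, -268.5,   60.5]), np.float64(2.1)) [ 524.8 -266.6   62. ] [ 527.3 -269.6   62. ]
flange (array([ 596.3, -255.5,   49.7]), np.float64(3.8)) [ 592.3 -250.4   54. ] [ 597.  -258.7   54. ]
screwL (array([457.1, 172.6,  33.7]), np.float64(3.1)) [454.8 174.2  36. ] [458.6 169.5  36. ]
screwR (array([457. ,  71.2,  34.3]), np.float64(3.9)) [454.5  72.5  36. ] [458.9  69.5  36. ]
leafRtop (array([532.3,  66. , 185.5]), np.float64(8.6)) [542.8  35.8 150. ] [544.6 141.7 150. ]
```

Triangulation agrees to 2–4 mm with the known sizes:
- **Jig:** hole at (474,121.5), yaw about 0.
- **Leaf:** end is 169 mm from the hinge, angle about 0.99 rad.
- **Pins:** 70 mm apart. The one at (595,-254) is tall (top at z about 92), so it is the locating pin. The flat head at (526,-268) is the stop pin.

Next I push the leaf shut with closed fingers.

>>> step_arm(plan=[[0,0.38,-0.03,0.2,0,0,0],[0,0.38,-0.03,0.2,0,0,0],[0,0.38,-0.03,0.2,0,0,0],[0,0.38,-0.03,0.2,0,0,0],[0,0.38,-0.03,0.2,0,0,0],[0,0.38,-0.03,0.2,0,0,0],[0,0.38,-0.03,0.2,0,0,0],[0,0.38,-0.03,0.2,0,0,0]], squeeze=60)

```text
t: 2.27
tool_pos: [590.3, 122.3, 166.9]
orientation: [0.0, 0.707, 0.707, 0.0]
force: [-0.1, -0.2, -0.5]
grip_width: 0.1
gripper_force: 0.0
```

>>> step_arm(plan=[[0,0,-0.15,0.25,0,0,0],[0,0,-0.15,0.23,0,0,0],[0,0,-0.25,0.17,0,0,0],[0,0,-0.23,0.17,0,0,0],[0,0,-0.2,0.2,0,0,0],[0,0,-0.2,0.22,0,0,0],[0,0,-0.17,0.25,0,0,0],[0,0,-0.15,0.27,0,0,0]])

```text
t: 2.93
tool_pos: [530.5, 121.8, 97.6]
orientation: [0.0, 0.707, 0.707, 0.001]
force: [-1.1, 0.5, 2.1]
grip_width: 0.0
gripper_force: 0.9
```

>>> step_arm(plan=[[0,0,-0.13,0.28,0,0,0],[0,0,-0.12,0.27,0,0,0],[0,0,-0.12,0.25,0,0,0],[0,0,-0.12,0.2,0,0,0],[0,0,-0.1,0.1,0,0,0],[0,0,-0.06,0.03,0,0,0],[0,0,0,0,0,0,0],[0,0,0,0,0,0,0]])

```text
t: 3.6
tool_pos: [504.4, 121.6, 52.0]
orientation: [0.0, 0.707, 0.707, 0.0]
force: [-0.4, -0.3, 0.2]
grip_width: 0.1
gripper_force: 0.0
```

>>> step_arm(plan=[[0,0,0,0.03,0,0,0],[0,0,0,0.02,0,0,0],[0,0,0,0.02,0,0,0],[0,0,0,0.02,0,0,0],[0,0,0,0,0,0,0],[0,0,0,0,0,0,0],[0,0,0,0,0,0,0],[0,0,0,0,0,0,0]])

```text
t: 4.27
tool_pos: [504.8, 121.7, 50.0]
orientation: [0.0, 0.707, 0.707, 0.001]
force: [-4.2, -1.0, 8.5]
grip_width: -0.1
gripper_force: 4.5
```

```bash
python3 - <<'E'
from plant import robot
import cv2,numpy as np
for i in range(3):
    s=robot.sense();print(s["force"].round(1),s["tool_pos"].round(1))
    f=robot.grab_frame(["scene","side","side"][i])["image"]
    if i==0:a=f[180:300,220:350]
    if i==1:b=f[130:250,180:310]
cv2.imwrite("pics/s2.png",cv2.resize(np.hstack([a,b]),None,fx=3,fy=3,interpolation=2))
E
```

```text
[-4.2 -1.   8.5] [504.8 121.7  50. ]
[-4.2 -0.9  9.3] [504.8 121.7  50. ]
[-4.9 -0.9  9.4] [504.8 121.7  50. ]
```

View pics/s2.png

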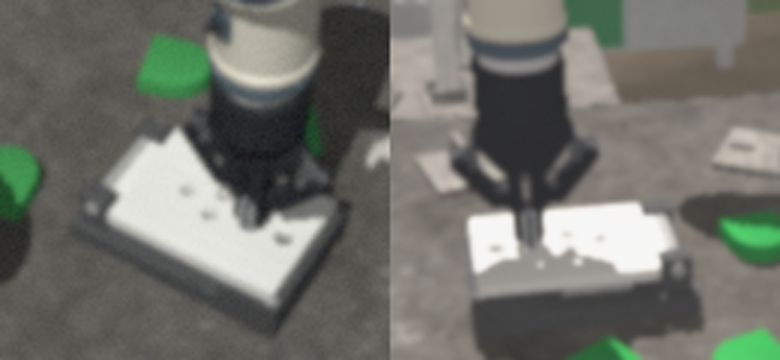

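The leaf now lies flat on the jig, with its hole at scene pixel (314,259) and side pixel (216,212). I press slightly more, then lift off and go to the pin.

>>> step_arm(plan=[[0,0,0,0.03,0,0,0],[0,0,0,0,0,0,0],[0,0,0,-0.5,0,0,0],[0,0,0,-0.8,0,0,0],[0,0,0,-0.9,0,0,0],[40,-0.5,0.1,-0.9,0,0,0],[40,-0.9,0.2,-0.1,0,0,0],[40,-0.9,0.2,0,0,0,0]])

```text
t: 5.08
tool_pos: [526.2, 29.4, 179.5]
orientation: [0.003, 0.706, 0.708, 0.003]
force: [1.0, -0.1, 0.5]
grip_width: 36.0
gripper_force: 0.0
```

>>> step_arm(plan=[[45,-0.9,0.25,0,0,0,0],[45,-0.9,0.25,0,0,0,0],[45,-0.9,0.25,0,0,0,0],[45,-0.9,0.25,0,0,0,0],[45,-0.9,0.25,0,0,0,0],[45,-0.9,0.25,0,0,0,0],[45,-0.9,0.25,0,0,0,0],[45,-0.4,0,0,0,0,0]])

```text
t: 5.75
tool_pos: [594.7, -242.7, 173.6]
orientation: [-0.0, 0.708, 0.706, -0.001]
force: [0.4, -0.1, -0.1]
grip_width: 44.9
gripper_force: 0.0
```

```bash
python3 - <<'E'
from plant import robot
import cv2,numpy as np,h
print("leafhole",h.tri((314.3,259.3),(215.7,212.3)),h.onz("scene",(314.3,259.3),50),h.onz("side",(215.7,212.3),50))
s=robot.sense();print(s["t"],s["tool_pos"].round(1),s["orientation"].round(3),s["force"])
f=robot.grab_frame("wrist");print(f["mtx"].tolist(),f["mount"].round(3).tolist())
for q in ["loc_pin","stop_pin","rack"]:print(q,robot.spot_in(q,"wrist"))
cv2.imwrite("pics/w1.png",f["image"])
E
```

```text
leafhole (array([475.6, 123.5,  47.6]), np.float64(4.9)) [472.2 125.4  50. ] [477.8 120.8  50. ]
5.75 [ 594.7 -242.7  173.6] [-0.     0.708  0.706 -0.001] [ 0.42806647 -0.11536375 -0.07053732]
[[295.38830014812174, 0.0, 285.9853954163516], [0.0, 295.38830014812174, 207.3573313857592], [0.0, 0.0, 1.0]] [[0.0, 0.958, 0.286, 73.183], [1.0, 0.0, -0.001, 0.811], [-0.001, 0.286, -0.958, -141.398], [0.0, 0.0, 0.0, 1.0]]
loc_pin [{'position': [595.2, -248.3, 75.6], 'p': 0.59}]
stop_pin [{'position': [526.4, -269.9, 60.8], 'p': 0.6}]
rack [{'position': [564.9, -258.0, 49.3], 'p': 0.79}]
```

View pics/w1.png

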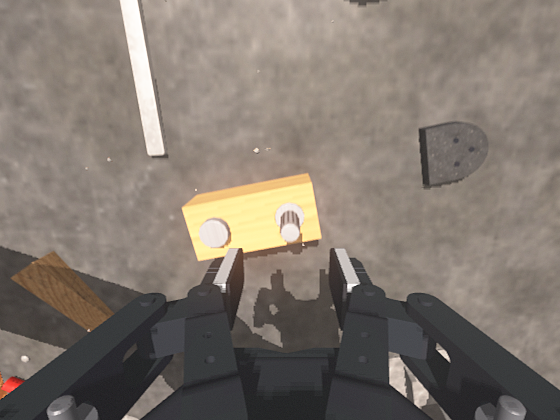

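Wrist view: locating pin with its slim grip at (290,233) and flange at (289,217). The flat stop head is at (213,233). The grip distinguishes the locating pin.

```bash
cat >> h.py <<'E'
from scipy.spatial.transform import Rotation as R
M=np.array([[0,.958,.286,73.183],[1,0,-.001,.811],[-.001,.286,-.958,-141.398],[0,0,0,1.]])
KW=(295.388,285.985,207.357)
def won(uv,z,pos,q):
    T=np.eye(4);T[:3,:3]=R.from_quat(np.roll(q,-1)).as_matrix();T[:3,3]=pos;C=T@M
    f,cx,cy=KW;d=C[:3,:3]@np.array([(uv[0]-cx)/f,-(uv[1]-cy)/f,-1]);o=C[:3,3];return (o+d*(z-o[2])/d[2]).round(1)
E
python3 - <<'E'
import h
p,q=[594.7,-242.7,173.6],[0,.708,.706,-.001]
for n,uv,z in [("top",(290,233),94),("flange",(289,217),54),("stop",(213,232),62)]: print(n,h.won(uv,z,p,q))
E
```

```text
top [ 598.8 -257.1   94. ]
flange [ 598.4 -257.    54. ]
stop [ 528.6 -268.6   62. ]
```

>>> step_arm(plan=[[45,-0.17,0.03,0,0,0,0],[45,-0.16,0.03,0,0,0,0],[45,0,0,0.5,0,0,0],[45,0,0,0.6,0,0,0],[45,0,0,0.6,0,0,0],[45,0,0,0.6,0,0,0],[45,0,0,0.4,0,0,0],[45,0,0,0.14,0,0,0]])

```text
t: 6.62
tool_pos: [595.4, -250.1, 57.6]
orientation: [-0.002, 0.707, 0.708, -0.001]
force: [-0.2, -0.2, -0.2]
grip_width: 45.1
gripper_force: 0.0
```

>>> step_arm(plan=[[45,0,0,0,0,0,0],[30,0,0,0,0,0,0],[22,0,0,0,0,0,0],[18,0,0,0,0,0,0],[12,0,0,0,0,0,0],[5,0,0,0,0,0,0],[0,0,0,0,0,0,0],[0,0,0,0,0,0,0]], squeeze=60)

```text
t: 7.28
tool_pos: [597.8, -252.0, 63.6]
orientation: [0.002, 0.707, 0.707, 0.001]
force: [0.9, 0.6, 5.7]
grip_width: 14.0
gripper_force: 58.5
```

```bash
python3 - <<'E'
from plant import robot
import cv2,numpy as np
for i in range(2):
    s=robot.sense();print(s["force"].round(1),s["torque"].round(2),s["tool_pos"].round(1),s["grip_width"],s["gripper_force"])
    f=robot.grab_frame(["side","wrist"][i])["image"]
    if i==0:a=cv2.resize(f[260:350,230:350],None,fx=4,fy=4,interpolation=2)
    else:b=cv2.resize(f[180:300,190:390],None,fx=2,fy=3,interpolation=2)
cv2.imwrite("pics/g1.png",cv2.copyMakeBorder(a,0,0,0,0,0) if 0 else a[:360,:]);cv2.imwrite("pics/g2.png",b)
cv2.imwrite("pics/g.png",np.hstack([a,b[:360,:320+0]]))
E
```

```text
[0.9 0.6 5.7] [ 0.03  0.13 -0.02] [ 597.8 -252.    63.6] 14.03570952740681 58.45387279987335
[-0.2  1.1  6.5] [ 0.04  0.11 -0.02] [ 597.8 -252.    63.6] 14.626864535127838 58.45348119735718
```

View pics/g.png

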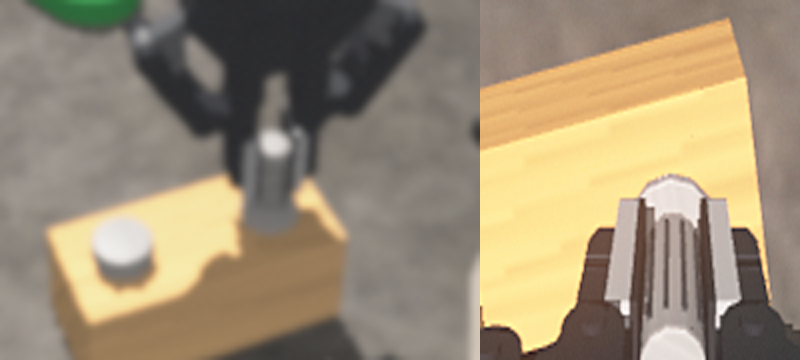

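Gripped: the pads hold the knurled grip just above the flange and the pin is upright. Lift straight up and check.

>>> step_arm(plan=[[0,0,0,0,0,0,0],[0,0,0,-0.2,0,0,0],[0,0,0,-0.3,0,0,0],[0,0,0,-0.4,0,0,0],[0,0,0,-0.5,0,0,0],[0,0,0,-0.6,0,0,0],[0,0,0,-0.6,0,0,0],[0,0,0,0,0,0,0]], squeeze=90)

```text
t: 8.05
tool_pos: [598.6, -252.5, 173.0]
orientation: [0.005, 0.707, 0.707, 0.002]
force: [-0.3, -0.2, 1.6]
grip_width: 13.7
gripper_force: 87.9
```

```bash
python3 - <<'E'
from plant import robot
import cv2,numpy as np,h
s=robot.sense();print(s["t"],s["force"].round(1),s["torque"].round(2),s["tool_pos"].round(1),s["orientation"].round(4),s["grip_width"],s["gripper_force"])
p=s["tool_pos"]
im={}
for c in ["side","scene","wrist"]:
    f=robot.grab_frame(c)["image"]
    for q in ["loc_pin","pin_tip"]:print(c,q,[(np.round(d["position"],1)-p.round(1),round(d["p"],2)) for d in robot.spot_in(q,c)[:2]])
    if c!="wrist":
        u=h.proj(c,p).round().astype(int);print(c,u);u0=u-[30,35]
        x=f[u0[1]:u0[1]+90,u0[0]:u0[0]+60];im[c]=cv2.resize(x,None,fx=5,fy=5,interpolation=2);print(u0)
    else: im[c]=cv2.resize(f[150:350,220:360],(200,450) if 0 else (200,286),interpolation=2)
w=cv2.copyMakeBorder(im["wrist"],0,450-286,0,0,0)
cv2.imwrite("pics/l.png",np.hstack([im["side"],im["scene"],w]))
E
```

```text
8.05 [-0.3 -0.2  1.6] [ 0.02 -0.   -0.02] [ 598.6 -252.5  173. ] [0.0047 0.7071 0.7071 0.0016] 13.700944148919442 87.90120005607605
side loc_pin [(array([ -5.2, -14.1,  -9.9]), 0.82)]
side pin_tip [(array([  3.6, -13.5,  -2.5]), 0.74)]
side [300 259]
[270 224]
scene loc_pin [(array([ -4.4,   2.8, -20.4]), 0.49), (array([ -63.2,  381.5, -124.3]), 0.21)]
scene pin_tip []
scene [343 119]
[313  84]
wrist loc_pin [(array([-3.1,  2.4, 11. ]), 0.64)]
wrist pin_tip [(array([-1.4, -1.6,  7.8]), 0.94)]
```

View pics/l.png

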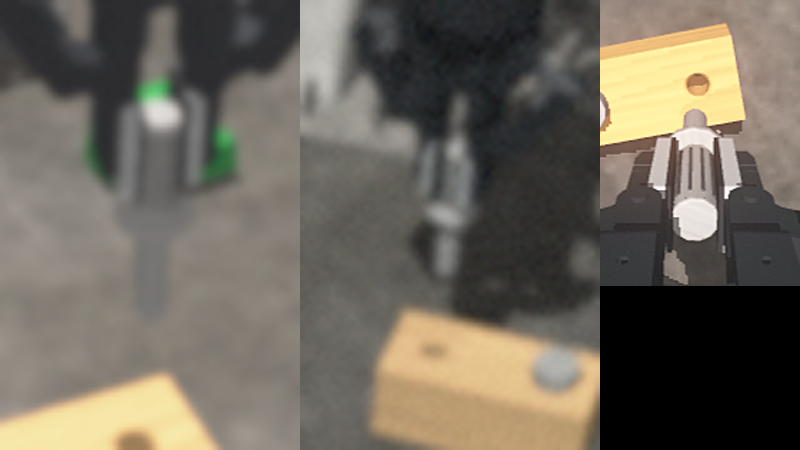

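```bash
python3 - <<'E'
import h,numpy as np
p=np.array([598.6,-252.5,173.0]);q=[.0047,.7071,.7071,.0016]
for n,a,b in [("top",(344,113.6),(302.4,247)),("fl",(342.4,126.4),(301.4,266.6)),("tip",(341.2,139),(300.4,287))]:
    t,e=h.tri(a,b);print(n,t,t-p,e)
for z in (200,205): print("wtop",z,h.won((286.5,303.3),z,p,q)-p)
for z in (115,120,125): print("wtip",z,h.won((285.8,229),z,p,q)-p)
E
```

```text
top [ 598.9 -251.1  195.3] [ 0.3  1.4 22.3] 6.1
fl [ 599.2 -250.1  152.2] [  0.6   2.4 -20.8] 7.2
tip [ 599.1 -251.5  106.3] [  0.5   1.  -66.7] 7.8
wtop 200 [ 0.9 -5.7 27. ]
wtop 205 [ 0.9 -2.2 32. ]
wtip 115 [  1.4  -2.9 -58. ]
wtip 120 [  1.4  -0.9 -53. ]
wtip 125 [  1.3   1.  -48. ]
```

The pin is held upright, its tip about 58 mm below the TCP and within about 1 mm laterally. Carry it over the leaf hole.

>>> step_arm(plan=[[0,0.4,-0.12,0,0,0,0],[0,0.8,-0.25,0,0,0,0],[0,0.8,-0.25,0,0,0,0],[0,0.8,-0.25,0,0,0,0],[0,0.8,-0.25,0,0,0,0],[0,0.8,-0.25,0,0,0,0],[0,0.8,-0.25,0,0,0,0],[0,0.8,-0.25,0,0,0,0]])

```text
t: 9.17
tool_pos: [521.1, -10.2, 164.9]
orientation: [-0.0, 0.707, 0.707, -0.0]
force: [0.4, 0.6, -0.9]
grip_width: 13.7
gripper_force: 88.0
```

>>> step_arm(plan=[[0,0.8,-0.3,0,0,0,0],[0,0.8,-0.3,0,0,0,0],[0,0.8,-0.3,0.2,0,0,0],[0,0.6,-0.2,0.3,0,0,0],[0,0.36,-0.12,0.4,0,0,0],[0,0,0,0.37,0,0,0],[0,0,0,0,0,0,0],[0,0,0,0,0,0,0]])

```text
t: 9.83
tool_pos: [472.5, 122.7, 113.6]
orientation: [-0.001, 0.707, 0.707, -0.001]
force: [0.1, -0.4, -0.2]
grip_width: 13.5
gripper_force: 88.0
```

```bash
python3 - <<'E'
from plant import robot
import cv2,numpy as np,h
s=robot.sense();print(s["t"],s["force"].round(1),s["tool_pos"].round(1),s["orientation"].round(4))
p=s["tool_pos"]
im={}
for c in ["side","scene","wrist"]:
    f=robot.grab_frame(c)["image"]
    for q in ["pin_tip","leaf_hole"]:print(c,q,[(np.round(d["position"],1),round(d["p"],2)) for d in robot.spot_in(q,c)[:2]])
    if c!="wrist":
        u0=h.proj(c,p-[0,0,60]).round().astype(int)-[20,40];print(c,u0)
        im[c]=cv2.resize(f[u0[1]:u0[1]+60,u0[0]:u0[0]+40],None,fx=6,fy=6,interpolation=2)
    else: im[c]=cv2.resize(f[150:270,236:340],(312,360),interpolation=2)
cv2.imwrite("pics/h.png",np.hstack([im["side"],im["scene"],im["wrist"]]))
E
```

```text
9.8333 [ 0.1 -0.4 -0.2] [472.5 122.7 113.6] [-5.000e-04  7.069e-01  7.073e-01 -1.000e-03]
side pin_tip [(array([474.5, 108.2, 103.9]), 0.75)]
side leaf_hole [(array([533. , 107.2,  45. ]), 0.83)]
side [193 171]
scene pin_tip []
scene leaf_hole [(array([543.1, 128.4,  49.9]), 0.98)]
scene [295 218]
wrist pin_tip [(array([476.7, 121.2, 131.4]), 0.86)]
wrist leaf_hole [(array([542.9, 132.9,  51.6]), 0.67)]
```

View pics/h.png

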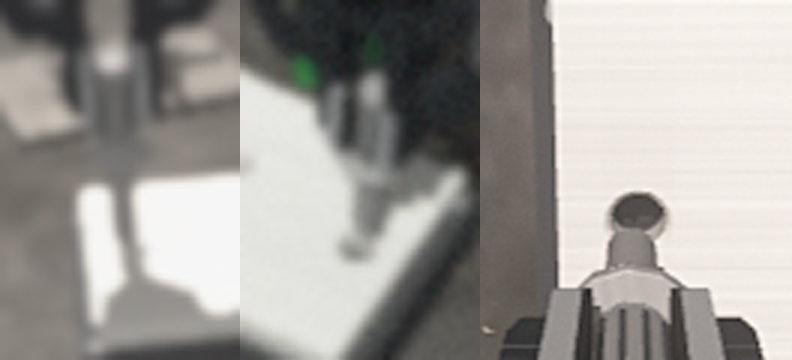

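```bash
python3 - <<'E'
import h
p=[472.5,122.7,113.6];q=[-.0005,.7069,.7073,-.001]
print("hole",h.won((288.7,220.7),50,p,q))
for z in (50,56,60):print("tip",z,h.won((286.7,229),z,p,q),h.won((286.7,233),z,p,q))
# side: shank at leaf ; scene: tip
for z in (50,56): print("side tip",h.onz("side",(193+133/6,171+272/6),z),"scene tip",h.onz("scene",(295+115/6,218+247/6),z))
print("hole known side",h.onz("side",(215.7,212.3),50),"scene",h.onz("scene",(314.3,259.3),50))
E
```

```text
hole [475.4 124.4  50. ]
tip 50 [473.9 117.9  50. ] [473.9 114.7  50. ]
tip 56 [473.9 120.2  56. ] [473.9 117.1  56. ]
tip 60 [473.9 121.7  60. ] [473.9 118.7  60. ]
side tip [475.  101.5  50. ] scene tip [472.7 125.2  50. ]
side tip [474.7  92.1  56. ] scene tip [470.8 129.4  56. ]
hole known side [477.8 120.8  50. ] scene [472.2 125.4  50. ]
```

The wrist view shows the pin axis about 4 mm short in y and 1.5 mm short in x of the hole at crop (638,212). I shift and lower slowly by feel.

>>> step_arm(plan=[[0,0.05,0.02,0,0,0,0],[0,0.05,0.02,0,0,0,0],[0,0,0,0.05,0,0,0],[0,0,0,0.06,0,0,0],[0,0,0,0.06,0,0,0],[0,0,0,0.06,0,0,0],[0,0,0,0.02,0,0,0],[0,0,0,0,0,0,0]])

```text
t: 10.95
tool_pos: [474.7, 126.6, 104.2]
orientation: [0.0, 0.707, 0.707, -0.0]
force: [0.2, -0.5, -0.3]
grip_width: 13.3
gripper_force: 88.0
```

>>> step_arm(plan=[[0,0,0,0.05,0,0,0],[0,0,0,0.05,0,0,0],[0,0,0,0.05,0,0,0],[0,0,0,0.05,0,0,0],[0,0,0,0,0,0,0],[0,0,0,0,0,0,0],[0,0,0,0,0,0,0],[0,0,0,0,0,0,0]])

```text
t: 11.62
tool_pos: [474.9, 126.6, 96.2]
orientation: [0.0, 0.707, 0.707, -0.0]
force: [2.3, -2.3, -2.3]
grip_width: 13.6
gripper_force: 87.9
```

It is in the hole, with light side contact. Ease off toward +x/−y and continue down.

>>> step_arm(plan=[[0,-0.015,0.015,0.04,0,0,0],[0,0,0,0.06,0,0,0],[0,0,0,0.06,0,0,0],[0,0,0,0.06,0,0,0],[0,0,0,0.06,0,0,0],[0,0,0,0.06,0,0,0],[0,0,0,0,0,0,0],[0,0,0,0,0,0,0]])

```text
t: 12.28
tool_pos: [475.1, 126.2, 82.4]
orientation: [-0.0, 0.707, 0.707, -0.0]
force: [0.6, -1.3, -0.9]
grip_width: 13.1
gripper_force: 87.9
```

>>> step_arm(plan=[[0,-0.008,0.005,0.06,0,0,0],[0,0,0,0.06,0,0,0],[0,0,0,0.06,0,0,0],[0,0,0,0.06,0,0,0],[0,0,0,0.06,0,0,0],[0,0,0,0.05,0,0,0],[0,0,0,0,0,0,0],[0,0,0,0,0,0,0]])

```text
t: 12.95
tool_pos: [475.5, 125.9, 68.7]
orientation: [-0.0, 0.707, 0.707, -0.0]
force: [0.2, -0.3, -1.5]
grip_width: 13.4
gripper_force: 87.9
```

>>> step_arm(plan=[[0,0,0,0.03,0,0,0],[0,0,0,0.03,0,0,0],[0,0,0,0.03,0,0,0],[0,0,0,0.03,0,0,0],[0,0,0,0,0,0,0],[0,0,0,0,0,0,0],[0,0,0,0,0,0,0],[0,0,0,0,0,0,0]])

```text
t: 13.62
tool_pos: [475.7, 125.9, 64.2]
orientation: [0.0, 0.707, 0.707, 0.0]
force: [-0.1, 0.4, -0.5]
grip_width: 13.6
gripper_force: 87.9
```

>>> step_arm(plan=[[0,0,0,0.03,0,0,0],[0,0,0,0.03,0,0,0],[0,0,0,0.02,0,0,0],[0,0,0,0.02,0,0,0],[0,0,0,0,0,0,0],[0,0,0,0,0,0,0],[0,0,0,0,0,0,0],[0,0,0,0,0,0,0]])

```text
t: 14.28
tool_pos: [475.9, 126.0, 63.5]
orientation: [0.001, 0.707, 0.707, 0.001]
force: [-8.3, -1.2, 16.2]
grip_width: 13.6
gripper_force: 90.3
```

Seated at TCP z = 63.5, the same height as when the pin hung home in the rack, with 16 N upward. Relieve the side load and check.

>>> step_arm(plan=[[0,0,-0.02,0,0,0,0],[0,0,-0.01,0,0,0,0],[0,0,0,0,0,0,0],[0,0,0,0,0,0,0],[0,0,0,0,0,0,0],[0,0,0,0,0,0,0],[0,0,0,0,0,0,0],[0,0,0,0,0,0,0]])

```text
t: 14.95
tool_pos: [475.8, 126.0, 63.5]
orientation: [0.001, 0.707, 0.707, 0.002]
force: [-3.9, -1.3, 13.6]
grip_width: 13.5
gripper_force: 90.0
```

```bash
python3 - <<'E'
from plant import robot
import cv2,numpy as np
im=[]
for c in ["side","scene","wrist"]:
    s=robot.sense();print(s["t"],s["force"].round(1),s["tool_pos"].round(2))
    f=robot.grab_frame(c)["image"]
    im.append(cv2.resize(f[170:245,185:260] if c=="side" else f[210:285,270:345] if c=="scene" else f[170:320,215:365],(266,266),interpolation=2))
cv2.imwrite("pics/end.png",np.hstack(im))
E
```

```text
14.95 [-3.9 -1.3 13.6] [475.83 125.97  63.53]
15.0 [-3.5 -1.6 14.8] [475.86 125.96  63.55]
15.05 [-2.6 -1.  12.8] [475.85 125.98  63.57]
```

View pics/end.png

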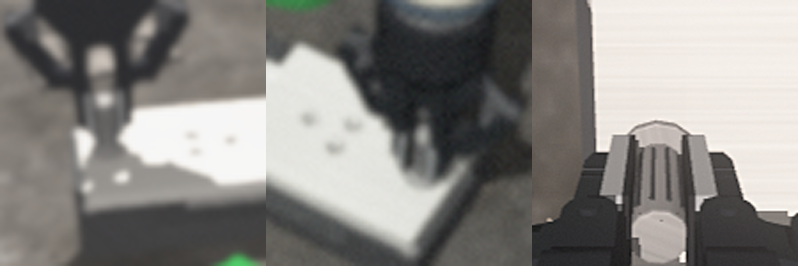

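The flange sits flat on the closed leaf and the pin is upright between the pads. A small nudge to about 15–16 N, then I hand it in.

>>> step_arm(plan=[[0,0,0,0.01,0,0,0],[0,0,0,0,0,0,0],[0,0,0,0,0,0,0],[0,0,0,0,0,0,0],[0,0,0,0,0,0,0],[0,0,0,0,0,0,0],[0,0,0,0,0,0,0],[0,0,0,0,0,0,0]])

```text
t: 15.77
tool_pos: [475.9, 126.0, 63.5]
orientation: [0.002, 0.707, 0.707, 0.002]
force: [-4.8, -0.4, 15.4]
grip_width: 13.8
gripper_force: 90.2
```

```bash
python3 - <<'E'
from plant import robot
s=robot.sense();print(s["force"].round(1),s["tool_pos"].round(1))
if 12<s["force"][2]<19: print(robot.job_done())
E
```

```text
[-4.8 -0.4 15.4] [475.9 126.   63.5]
the job is handed in; nothing more can be done
None
```

The leaf is closed on the blank and the locating pin is home with its flange on the leaf; I handed the job in at 15.8 s, still gripping the pin and pressing down with about 15 N (no verdict was returned).

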